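# Heft the sealed canisters and sort the steel hubs from the nylon one

## Robot

A 6-joint arm with a two-finger parallel gripper is mounted at the origin on a cart in front of the work surface, level with it; the furniture and walls round the work are solid. World frame = base frame: x ahead of the robot, y to its left, z up, the work surface at z = 0. Lengths are in m, angles in rad, forces in N, time in s.
With the tool pointing down it reaches from about 0.35 to 1 m from the base axis. Payload 7.1 kg.
Tool frame: the origin (TCP) lies at the very end of the fingers, on their centre line; the grasp point (between the pads) lies 19 mm behind it; z points along the fingers, y is the line along which they close (so a half turn about z gives the same grasp; the last joint's range is limited). The gripper opens to 85 mm and grips with 20 to 120 N. Pads are 22 mm wide; open, the fingers measure 114 mm over their backs; the gripper's body (76 mm by 85 mm) begins 54 mm behind the grasp point. The pads swing forward as they close: fully open they stand 13 mm farther back than shut.
Start: joints at [1.308, 0.423, 1.63, -0, 1.089, -0.019], TCP at [0.151, 0.607, 0.231] pointing down, gripper open.
Joint ranges: [-3, 3], [-0.9, 2.11], [0.09, 2.58], [-1.31, 4.45], [0.11, 2.69], [-2.54, 2.54]. Speed limits (rad/s): [2.39, 2.39, 3.01, 3.14, 3.14, 3.14].

## Interface

Orientations are given as a rotation vector (axis times angle).
In Python, from rig import robot, fingers, imaging, workorder gives the robot as it stands. Calls block until the motion is done:
- robot.goto(position, orientation): joint-space move of the TCP to a pose.
- robot.movel(position, attitude=None, v=0.15): straight line of the TCP; attitude=None keeps the orientation; v is the mean speed in m/s.
- robot.goto_joints(angles): joint-space move.
- fingers.gripper_open() and fingers.grab(): open the fingers fully, or close them until they stop; the grip force is fixed at half the most.
- robot.hold(seconds).
- robot.ik(position, orientation): joint angles nearest the present ones, or None.
- imaging.capture(name): name is "scene" or "top" or "wrist"; returns the picture (420x560x3 uint8, red, green, blue); there is no depth.
- imaging.camera_model(name): a dict with "mtx" (3x3 intrinsics, pixels), "world_to_cam" (4x4, takes a point from world to camera coordinates). Camera axes: x right, y down, z forward; pixel columns grow to the right and rows downward; lengths in m; the calibration is good to about 2 mm. A picture is of the moment at which its call begins: read the wrist's pose just before it. camera_model takes no time and is no camera call; for the wrist camera it gives the pose at the moment of the call.
A pose or a line that the arm cannot do raises robot.PlanningError and nothing moves.
- workorder.job_done(): hands the job in; it is judged then, once.
Readings, each from a call of its own:
- robot.get_time_s(): time.
- robot.get_joints(): joint angles.
- robot.get_qvel(): joint speeds.
- robot.get_effort(): joint torques, N m.
- robot.get_tcp_pos(): TCP position.
- robot.get_ee_rot(): TCP orientation.
- robot.get_wrist_force(): force on the tool from outside, world axes, zero at the start.
- robot.get_moment(): the same for the moment, N m.
- robot.get_opening(): opening from 0.0 (shut) to 1.0 (fully open).
- robot.get_gripper_force(): force on a finger pad.
Only numpy, scipy, OpenCV 4.12 (cv2) and the standard library are available. Lean on these libraries where they do the work, as an engineer would, in place of code of your own. Each camera call takes 0.05 s, during which the arm holds its last target. There are 200 camera calls.

## Task

Two of the three closed canisters hold a steel hub and one a light nylon hub, but from outside they look the same. Lift each one to feel its weight, then stand the two with steel hubs in the round nests of the plywood carrier and the one with the nylon hub in the sheet-metal tray. Keep them upright, set them down gently rather than dropping them, and leave the other things on the bench where they are.

Things in the scene. Friction and masses are not known exactly. Their poses are not given: they have to be found in the camera images.
- canister_1: closed upright canister, 50 mm wide and 66 mm tall: aluminium with a plain paper band, ribbed black screw lid on the top 15 mm; origin at the centre of its underside, z up along its axis. All three look and measure alike; only the weight tells: about 490 g (440 to 540) with a steel hub, 150 g with a nylon hub. Starts standing on the bench, 30 mm or more clear of the others
- canister_2: closed upright canister, 50 mm wide and 66 mm tall: aluminium with a plain paper band, ribbed black screw lid on the top 15 mm; origin at the centre of its underside, z up along its axis. All three look and measure alike; only the weight tells: about 490 g (440 to 540) with a steel hub, 150 g with a nylon hub. Starts standing on the bench, 30 mm or more clear of the others
- canister_3: closed upright canister, 50 mm wide and 66 mm tall: aluminium with a plain paper band, ribbed black screw lid on the top 15 mm; origin at the centre of its underside, z up along its axis. All three look and measure alike; only the weight tells: about 490 g (440 to 540) with a steel hub, 150 g with a nylon hub. Starts standing on the bench, 30 mm or more clear of the others
- carrier: plywood block 84 mm (its x) by 170 mm (its y), 20 mm tall, fixed; a 6 mm thick steel pull stands 21 mm out from each short end, 11 mm up. Two round nests in its top, 56 mm wide (60 mm at the chamfered mouth) and 10 mm deep, at its y = -41 and +41 mm; nest floors 10 mm above the bench. Origin at the centre of its underside
- nest_1 (a point): centre of the floor of the carrier's nest at its y = -41 mm, 10 mm above the bench; the nest is open upward to the block's top, 20 mm above the bench
- nest_2 (a point): the same for the other nest, at the carrier's y = +41 mm
- tray: open square sheet-metal tray, 112 x 112 mm outside, 108 mm inside, rim 18 mm above the bench, floor 2 mm above the bench, fixed to the bench; origin at the centre of its underside, x and y along its sides
- the_arm_lamp: fixed desk lamp, only an obstacle (ignore its origin); in world metres: clamped to the bench edge at x 0.34, y -0.10; post up to an elbow at x 0.42, y -0.01, z 0.45 (top 0.48); second link from there down to x 0.44, y 0.29, z 0.26; long shade at z 0.20 to 0.24, x 0.39 to 0.48, y 0.0 to 0.61. Pass with the forearm above it or the hand beyond it (x over 0.56)
- drawer_organizer: fixed grey drawer unit, only an obstacle (ignore its origin): 0.22 m tall, its near face at x 0.71, from y -0.29 to 0.03
- box_cube: small blue carton, 62 x 60 x 61 mm, origin at its underside; a bystander to leave alone
- pliers: pliers lying flat near the bench's front edge, 49 x 175 x 11 mm, long side along its y; a bystander to leave alone
- marker_blue: white marker pen with a blue cap, lying, 18 x 126 x 17 mm, long side along its y; a bystander to leave alone
- packet_1: small orange packet, 58 x 85 x 17 mm, lying near x 0.46, y -0.03; a bystander to leave alone
Mind the look-alikes: they are no part of the job. What is shaped like the canister_1 but red or yellow is not meant.

How it is judged:
By the outcome, as a careful person would: the job done as asked, in the order asked, and still so for the second after the job is handed in, with the robot touching nothing.
It also fails if it takes over 72 s, if anything falls off the work surface, if the arm or the gripper's body presses on something with over 40 N, if the wrist force passes 120 N, or if a joint passes its speed limit or range.

## Working session

There is one attempt and no reset: what is moved stays moved. The work goes in short steps, each a Python script; the robot and the scene stay as the last script left them, time stands still between calls to the robot, and variables do not carry over. Pictures are saved under pics/ and viewed, at most 10 in all, crops included, and the job is handed in when it is done.

```bash
mkdir -p pics; ls
python3 - <<'E'
from rig import robot, fingers, imaging, workorder
import cv2
for n in ("top","scene"):
    im=imaging.capture(n); cv2.imwrite(f"pics/{n}0.png",cv2.resize(im[:,:,::-1],(800,600),interpolation=cv2.INTER_CUBIC))
    m=imaging.camera_model(n); print(n,m["mtx"].round(1).tolist(),m["world_to_cam"].round(3).tolist())
print(robot.get_time_s(),robot.get_ee_rot(),robot.get_wrist_force())
E
```

```text
pics
top [[393.7, 0.0, 284.6], [0.0, 393.7, 205.3], [0.0, 0.0, 1.0]] [[0.026, -0.999, -0.023, -0.153], [-0.986, -0.022, -0.166, 0.494], [0.165, 0.027, -0.986, 1.115], [0.0, 0.0, 0.0, 1.0]]
scene [[469.4, 0.0, 274.1], [0.0, 469.4, 208.2], [0.0, 0.0, 1.0]] [[0.797, -0.603, -0.019, -0.507], [-0.45, -0.574, -0.684, 0.103], [0.402, 0.554, -0.729, 1.542], [0.0, 0.0, 0.0, 1.0]]
0.1 [-3.81949677e-01 -3.11809242e+00  2.24492029e-03] [-0.23357672  0.03325703 -0.35451289]
```

View pics/top0.png

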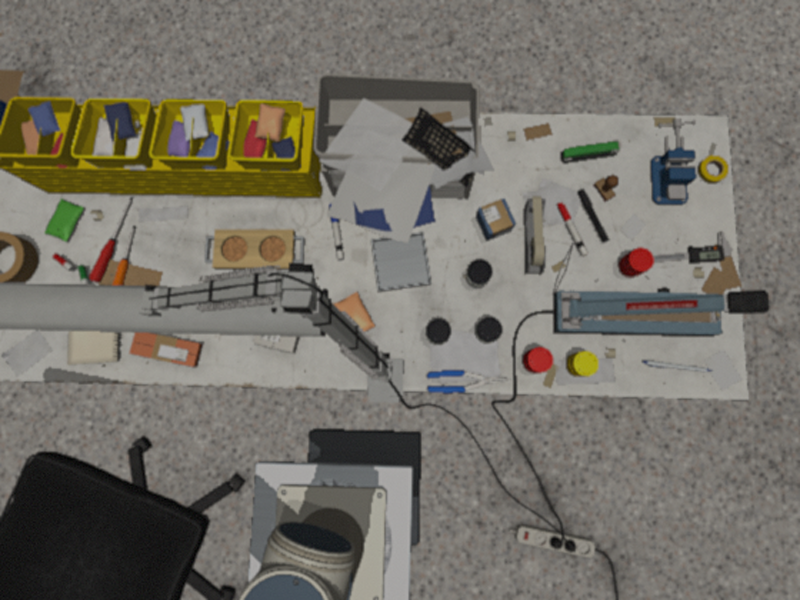

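View pics/scene0.png

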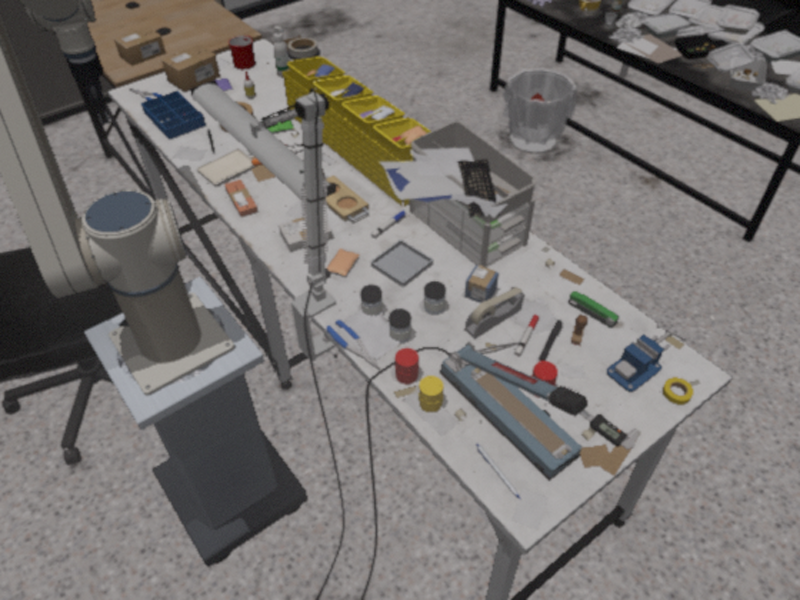

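The top view (800x600) shows three black-lidded canisters at (479,271), (438,330) and (488,328). The look-alikes are red at (538,359) and (637,262) and yellow at (583,363), so they are not meant. The carrier is at (253,249) with nests at (234,247) and (272,248), and the tray is at (402,262). I'll confirm these in enlarged crops.

Run:
```python
from rig import imaging
import cv2
im=imaging.capture("top")[:,:,::-1]
# raw crops: x0,y0,w,h scale
for n,x0,y0,w,h,s in (("can",255,155,130,100,6),("car",140,150,80,50,10)):
    c=cv2.resize(im[y0:y0+h,x0:x0+w],None,fx=s,fy=s,interpolation=cv2.INTER_CUBIC)
    for k in range(0,w,10): cv2.putText(c,str(x0+k),(k*s,10),0,.35,(0,0,255)); cv2.line(c,(k*s,12),(k*s,18),(0,0,255))
    for k in range(0,h,10): cv2.putText(c,str(y0+k),(0,k*s+4),0,.35,(0,0,255)); cv2.line(c,(24,k*s),(30,k*s),(0,0,255))
    cv2.imwrite(f"pics/{n}1.png",c)
```

```text
(no output)
```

View pics/can1.png

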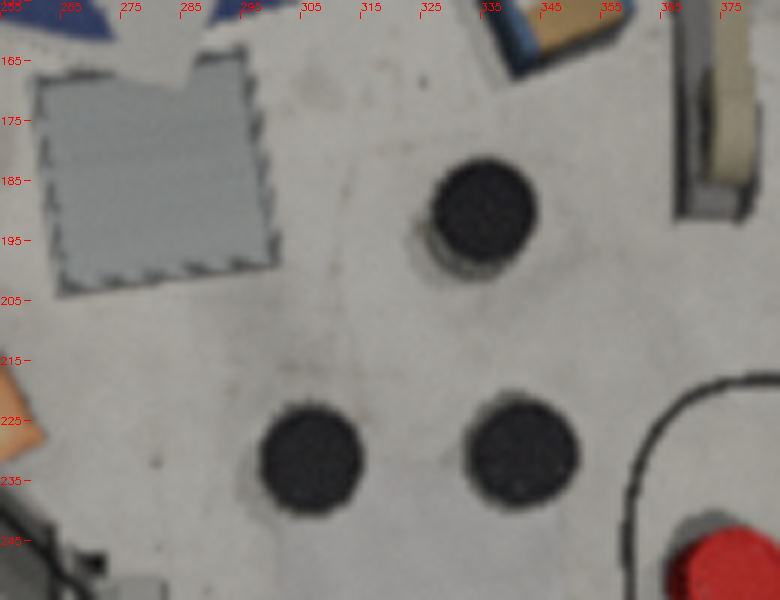

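View pics/car1.png

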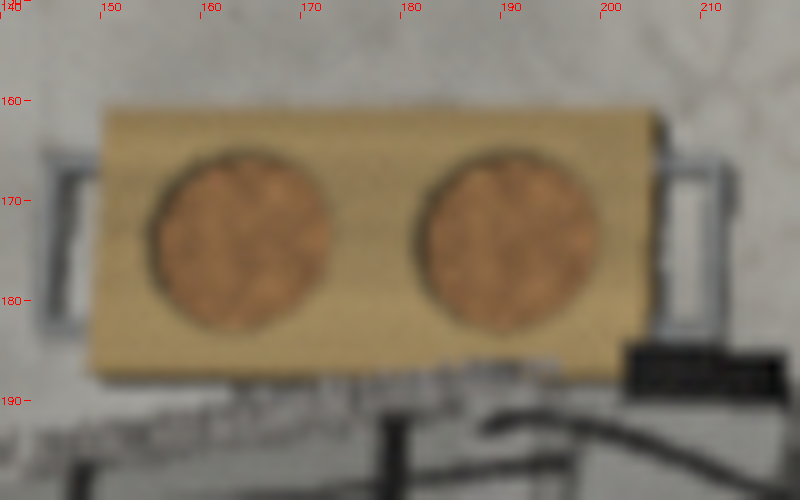

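The canister crop confirms three black lids, at raw top pixels A (335.8,190.2), B (306.8,231.5) and C (342,230.5). The tray corners and nest mouths are clear too: nests at about (164,174) and (190.7,174). Next I'll localise these and fit the arm kinematics so I can check clearance to the lamp.

```bash
cat > h.py <<'E'
import numpy as np, cv2
from rig import robot, fingers, imaging, workorder
from scipy.spatial.transform import Rotation as R
def unproj(name,u,v,z,m=None):
    m=m or imaging.camera_model(name); T=m["world_to_cam"]; Rm,t=T[:3,:3],T[:3,3]
    d=Rm.T@np.linalg.inv(m["mtx"])@[u,v,1]; c=-Rm.T@t
    return c+d*(z-c[2])/d[2]
def down(yaw): # fingers close along y axis rotated by yaw
    return R.from_matrix(R.from_euler('z',yaw).as_matrix()@np.diag([1,-1,-1.])).as_rotvec()
E
python3 - <<'E'
from h import *
np.set_printoptions(precision=4,suppress=True)
U=lambda u,v,z:unproj("top",u,v,z)
for n,u,v in (("A",335.8,190.2),("B",306.8,231.5),("C",342,230.5)): print(n,U(u-.4,v-.4,.066))
for s in (-1,1): print("lidA edge",U(335.4+s*52/6,189.8,.066))
n=[U(163.6,173.6,.02),U(190.3,173.6,.02)]; print("nests",n,np.linalg.norm(n[0]-n[1]))
cc=[U(140+a/10-.4,150+b/10-.4,.02) for a,b in ((104,107),(656,107),(650,375),(90,375))]; print("carrier",np.array(cc),np.mean(cc,0))
tt=[U(255+a/6-.4,155+b/6-.4,.018) for a,b in ((35,76),(243,50),(279,265),(60,295))]; print("tray",np.array(tt),np.mean(tt,0))
print("box", U(490/800*560,218*.7,.061), "packet",U(355*.7,312*.7,.017))
# kinematics fit
rows=[];q0=robot.get_joints();A=[];b=[]
for r in (.4,.5,.6,.7,.8):
  for z in (.1,.25,.4):
    q=robot.ik([r,0,z],down(0)); 
    if q is None: print("none",r,z); continue
    q=np.array(q); s=q[1]+q[2]
    A+= [[1,0,np.sin(q[1]),np.sin(s),np.cos(s)],[0,1,np.cos(q[1]),np.cos(s),-np.sin(s)]]; b+=[r,z]
    if z==.25: print(r,q)
x,res,_,_=np.linalg.lstsq(np.array(A),np.array(b),rcond=None); print("a1,h-Lt,L2,L3,off",x,res)
E
```

```text
A [ 0.541  -0.2867  0.066 ]
B [ 0.42   -0.2054  0.066 ]
C [ 0.4252 -0.3047  0.066 ]
lidA edge [ 0.5405 -0.2618  0.066 ]
lidA edge [ 0.5416 -0.3115  0.066 ]
nests [array([0.5901, 0.2306, 0.02  ]), array([0.5918, 0.1488, 0.02  ])] 0.08182331597613113
carrier [[0.6311 0.2759 0.02  ]
 [0.6344 0.1058 0.02  ]
 [0.5508 0.1026 0.02  ]
 [0.5472 0.2732 0.02  ]] [0.5909 0.1893 0.02  ]
tray [[ 0.6163 -0.0639  0.018 ]
 [ 0.632  -0.169   0.018 ]
 [ 0.5216 -0.1894  0.018 ]
 [ 0.504  -0.0805  0.018 ]] [ 0.5685 -0.1257  0.018 ]
box [ 0.654  -0.3089  0.061 ] packet [ 0.4589 -0.0339  0.017 ]
0.4 [-0.0298  0.0543  2.0777 -0.      1.0096  1.541 ]
0.5 [-0.0238  0.2152  1.8843 -0.      1.0421  1.547 ]
0.6 [-0.0198  0.3661  1.6709 -0.      1.1046  1.551 ]
0.7 [-0.017   0.5162  1.433  -0.      1.1924  1.5538]
0.8 [-0.0149  0.675   1.159  -0.      1.3075  1.5559]
a1,h-Lt,L2,L3,off [0.0002 0.0114 0.563  0.4849 0.0774] [0.]
```

```bash
cat >> h.py <<'E'
H=R.from_euler
def dirx(a): # closing direction at world angle a; choose the half turn with the smaller |q6| excursion
    return [down(a-np.pi/2),down(a+np.pi/2)]
def pose_q(p,a):
    best=[(abs(q[5]),o) for o in dirx(a) for q in [robot.ik(p,o)] if q is not None]
    return min(best,key=lambda t:t[0])[1]
A=[.541,-.2867];B=[.42,-.2054];C=[.4252,-.3047]
N1=[.5917,.1487];N2=[.5901,.2306];TR=[.5685,-.1257]
ZG=.026
E
python3 - <<'E'
from h import *
np.set_printoptions(precision=3,suppress=True)
for u,v in ((280,169),(295,162),(262,161),(272,169)):
  print("paper",[unproj("top",u,v,z)[:2] for z in (.1,.22)])
o=R.from_rotvec(down(0)); 
for t in (.3,-.3):
    q=robot.ik([.6,0,.25],(R.from_euler('y',t)*o).as_rotvec()); s=q[1]+q[2]
    r=.563*np.sin(q[1])+.4849*np.sin(s)+.0774*np.cos(s); z=.563*np.cos(q[1])+.4849*np.cos(s)-.0774*np.sin(s)
    print(t,q,"wrist r",r,"z rel shoulder",z,"Lt",(.6-r)/np.sin(t))
for n,p,a in (("A",A,45),("B",B,0),("C",C,0),("N1",N1,0),("N2",N2,0),("T",TR,0)):
  for z in (.03,.2):
    print(n,z,robot.ik([*p,z],pose_q([*p,z],np.radians(a))))
print(robot.get_time_s())
E
```

```text
paper [array([ 0.59 , -0.127]), array([ 0.559, -0.132])]
paper [array([ 0.612, -0.169]), array([ 0.578, -0.169])]
paper [array([ 0.613, -0.075]), array([ 0.579, -0.086])]
paper [array([ 0.59 , -0.104]), array([ 0.558, -0.112])]
0.3 [-0.017  0.512  1.472 -0.005  1.457  1.555] wrist r 0.6888399679130719 z rel shoulder 0.22516068968937195 Lt -0.30062231248667476
-0.3 [-0.023  0.249  1.874  0.01   0.718  1.541] wrist r 0.5109376845465521 z rel shoulder 0.22514448246275437 Lt -0.30137470618214474
A 0.03 [-0.507  0.682  1.75  -0.     0.709 -1.292]
A 0.2 [-0.507  0.441  1.683 -0.     1.018 -1.292]
B 0.03 [-0.48   0.554  2.073 -0.     0.514 -0.48 ]
B 0.2 [-0.48   0.237  1.995  0.     0.91  -0.48 ]
C 0.03 [-0.645  0.6    1.952 -0.     0.589 -0.645]
C 0.2 [-0.645  0.316  1.88   0.     0.946 -0.645]
N1 0.03 [0.227 0.68  1.755 0.    0.706 0.227]
N1 0.2 [0.227 0.438 1.688 0.    1.016 0.227]
N2 0.03 [0.354 0.704 1.699 0.    0.738 0.354]
N2 0.2 [0.354 0.471 1.634 0.    1.037 0.354]
T 0.03 [-0.238  0.653  1.82   0.     0.669 -0.238]
T 0.2 [-0.238  0.399  1.751  0.     0.992 -0.238]
0.15
```

Run:
```python
from h import *
im=imaging.capture("scene")[:,:,::-1]; m=imaging.camera_model("scene")
x0,y0,w,h,s=255,90,130,100,6
c=cv2.resize(im[y0:y0+h,x0:x0+w],None,fx=s,fy=s,interpolation=cv2.INTER_CUBIC)
for col,(u,v) in zip(((0,0,255),(0,255,0),(255,0,255)),((280,169),(295,162),(262,161))):
  for z in (.02,.1,.15,.2,.25,.3):
    p=m["world_to_cam"]@np.r_[unproj("top",u,v,z),1]; q=m["mtx"]@p[:3]; q=q[:2]/q[2]
    P=(int((q[0]-x0)*s),int((q[1]-y0)*s)); cv2.circle(c,P,3,col,-1); cv2.putText(c,str(z),P,0,.35,col)
cv2.imwrite("pics/paper.png",c)
```

```text
(no output)
```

View pics/paper.png

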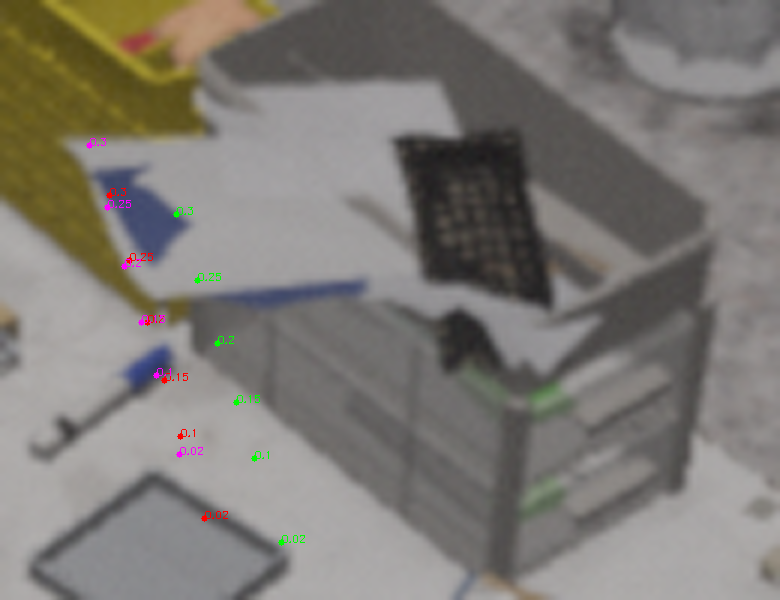

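The paper stack on the organizer overhangs the tray at z≈0.24, reaching x≈0.555, y≈-0.12. I'll carry above it to the carrier and lean the hand right when placing in the tray. First I'll fly over at z≈0.45 and weigh A and B, setting each back.

```bash
cat >> h.py <<'E'
def fz(n=8):
    s=[]
    for _ in range(n): robot.hold(.03); s.append(robot.get_wrist_force()[2])
    return np.mean(s)
def T(msg=""): print(msg,"t=%.2f"%robot.get_time_s(),"tcp",np.round(robot.get_tcp_pos(),4),"open %.2f"%robot.get_opening())
def pick(p,a,lift=.03):
    o=pose_q([*p,.12],a)
    robot.goto([*p,.10],o); robot.movel([*p,ZG],v=.12)
    f0=fz(); fingers.grab(); g=robot.get_opening()
    robot.movel([*p,ZG+lift],v=.1); robot.hold(.15); f1=fz()
    print("opening %.3f grip %.1f  weight %.2f N (%.2f->%.2f)"%(g,robot.get_gripper_force(),f0-f1,f0,f1))
def setback(p):
    robot.movel([*p,ZG+.0005],v=.06); fingers.gripper_open(); robot.movel([*p,.10],v=.25)
E
python3 - <<'E'
from h import *
lean=np.array([-.5,-.85,0])/np.hypot(.5,.85)
a=np.arctan2(.5,-.85)
for p in (A,B,C,[.555,-.142]):
  for k in (0,np.pi):
    o=(R.from_rotvec(np.radians(25)*np.cross([0,0,1],lean))*R.from_rotvec(down(a+np.pi/2+k))); M=o.as_matrix()
    print(M[:,2].round(2),M[:,1].round(2),np.round(robot.ik([*p,.12],o.as_rotvec()),2) if robot.ik([*p,.12],o.as_rotvec()) is not None else None)
o=robot.get_ee_rot(); robot.goto([.151,.607,.45],o); T("up")
robot.goto([*A,.36],pose_q([*A,.36],np.pi/4)); T("overA")
pick(A,np.pi/4); T("A")
E
```

```text
[ 0.21  0.36 -0.91] [-0.86  0.51  0.  ] None
[ 0.21  0.36 -0.91] [ 0.86 -0.51  0.  ] [-0.71  0.6   1.72  0.52  0.98 -0.51]
[ 0.21  0.36 -0.91] [-0.86  0.51  0.  ] [-0.75  0.44  2.04  0.58  0.85  2.49]
[ 0.21  0.36 -0.91] [ 0.86 -0.51  0.  ] [-0.75  0.44  2.04  0.58  0.85 -0.65]
[ 0.21  0.36 -0.91] [-0.86  0.51  0.  ] [-0.88  0.52  1.88  0.51  0.96  2.46]
[ 0.21  0.36 -0.91] [ 0.86 -0.51  0.  ] [-0.88  0.52  1.88  0.51  0.96 -0.68]
[ 0.21  0.36 -0.91] [-0.86  0.51  0.  ] None
[ 0.21  0.36 -0.91] [ 0.86 -0.51  0.  ] [-0.5   0.52  1.88  0.61  0.83 -0.4 ]
up t=1.07 tcp [0.1508 0.6064 0.4481] open 1.00
overA t=4.49 tcp [ 0.5414 -0.2861  0.3601] open 1.00
opening 0.576 grip 62.7  weight 4.56 N (0.01->-4.54)
A t=7.84 tcp [ 0.5408 -0.2866  0.0557] open 0.57
```

Run:
```python
from h import *
setback(A); T("A back")
pick(B,0); T("B"); setback(B)
pick(C,0); T("C")
```

```text
A back t=9.38 tcp [ 0.5416 -0.287   0.1013] open 1.00
opening 0.574 grip 62.1  weight 1.85 N (0.16->-1.70)
B t=12.51 tcp [ 0.4198 -0.2053  0.0557] open 0.57
opening 0.568 grip 62.8  weight 4.65 N (-0.16->-4.82)
C t=16.87 tcp [ 0.425  -0.3046  0.0557] open 0.57
```

A weighs 4.56 N and C 4.65 N, so both are steel. B weighs 1.85 N, so it is nylon. C is in hand and goes to nest_2, over the lamp and paper.

```bash
cat >> h.py <<'E'
def place(p,a,floor=.01):
    o=pose_q([*p,.36],a); robot.goto([*p,.36],o); T("above")
    z0=ZG+floor; robot.movel([*p,z0+.012],v=.2); robot.hold(.2); f=fz(4)
    for dz in (.008,.005,.002,.0005):
        robot.movel([*p,z0+dz],v=.03); d=robot.get_wrist_force()-[0,0,f]; print(dz,np.round(d,1))
        if d[2]>6: print("contact"); return False
    return True
E
python3 - <<'E'
from h import *
robot.movel([*C,.36],v=.35); T("up")
print(place(N2,0)); T("in")
im=imaging.capture("top")[:,:,::-1]; cv2.imwrite("pics/n2.png",cv2.resize(im[120:220,130:290],None,fx=5,fy=5,interpolation=cv2.INTER_CUBIC))
E
```

```text
up t=17.88 tcp [ 0.4242 -0.3039  0.358 ] open 0.57
above t=19.90 tcp [0.5904 0.2295 0.36  ] open 0.57
0.008 [-0.2  1.8  0.1]
0.005 [ 0.4  2.3 -1.3]
0.002 [ 1.8  3.9 -1.9]
0.0005 [ 0.4  3.4 -0.2]
True
in t=22.98 tcp [0.5903 0.2308 0.0366] open 0.57
```

Run:
```python
from h import *
fingers.gripper_open(); T("rel"); robot.movel([*N2,.13],v=.25); robot.movel([*N2,.36],v=.4); print(robot.get_wrist_force())
o=pose_q([*A,.36],np.pi/4); robot.goto([*A,.36],o); T("overA")
im=imaging.capture("top")[:,:,::-1]; cv2.imwrite("pics/n2b.png",cv2.resize(im[130:250,130:290],None,fx=5,fy=5,interpolation=cv2.INTER_CUBIC))
```

```text
rel t=23.48 tcp [0.5901 0.2304 0.0367] open 1.00
[-0.09953286 -0.45459062 -1.5826931 ]
overA t=26.62 tcp [ 0.5413 -0.286   0.3596] open 1.00
```

View pics/n2b.png

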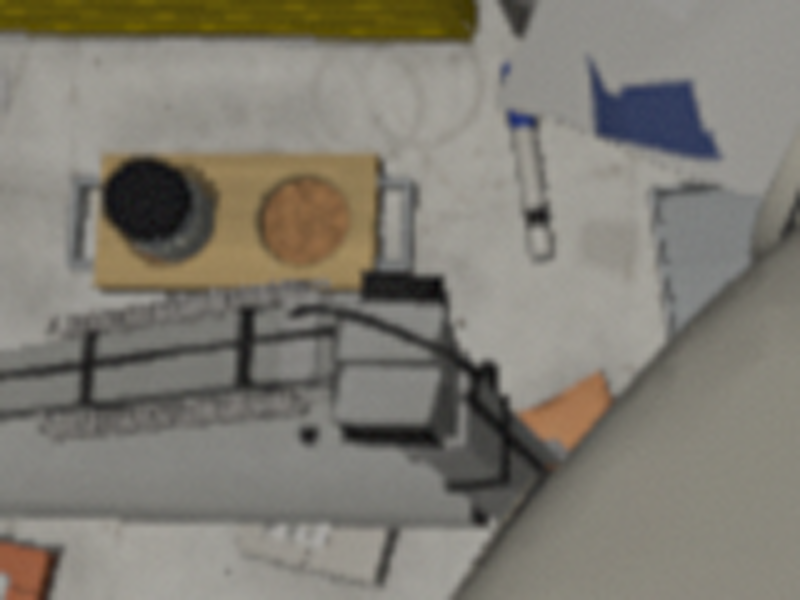

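C stands in the left nest with its lid centre at crop (148,200), raw (159.6,170.0). I'll check that number, then pick A and place it in nest_1.

Run:
```python
from h import *
print(unproj("top",159.2,169.6,.076))
pick(A,np.pi/4); robot.movel([*A,.36],v=.35); print(robot.get_wrist_force())
print(place(N1,0)); T("in")
```

```text
[0.5880571  0.22491832 0.076     ]
opening 0.574 grip 62.7  weight 4.47 N (-0.03->-4.49)
[ 0.14768022 -0.58082046 -5.21107333]
above t=32.64 tcp [0.5917 0.148  0.3594] open 0.57
0.008 [1.1 0.9 0.9]
0.005 [ 0.5  0.3 -0.2]
0.002 [-0.2 -0.2  0.6]
0.0005 [-0.3 -0.5 -0.2]
True
in t=35.72 tcp [0.5917 0.1487 0.0365] open 0.57
```

Run:
```python
from h import *
fingers.gripper_open(); T("rel"); robot.movel([*N1,.13],v=.25); robot.movel([*N1,.36],v=.4)
robot.goto([*B,.36],pose_q([*B,.36],0)); T("overB")
x0,y0,w,h,s=140,145,80,55,10
im=imaging.capture("top")[:,:,::-1]; m=imaging.camera_model("top")
c=cv2.resize(im[y0:y0+h,x0:x0+w],None,fx=s,fy=s,interpolation=cv2.INTER_CUBIC)
th=np.linspace(0,2*np.pi,60)
for n in (N1,N2):
  for z,col,r in ((.076,(0,255,0),.025),(.02,(0,0,255),.03)):
    P=np.c_[n[0]+r*np.cos(th),n[1]+r*np.sin(th),np.full(60,z),np.ones(60)]@m["world_to_cam"].T
    q=P[:,:3]@m["mtx"].T; q=q[:,:2]/q[:,2:]
    cv2.polylines(c,[((q+.4-[x0,y0])*s).astype(int)],True,col,1)
cv2.imwrite("pics/n3.png",c)
```

```text
rel t=36.17 tcp [0.5919 0.1488 0.0368] open 1.00
overB t=38.88 tcp [ 0.4205 -0.205   0.3598] open 1.00
```

View pics/n3.png

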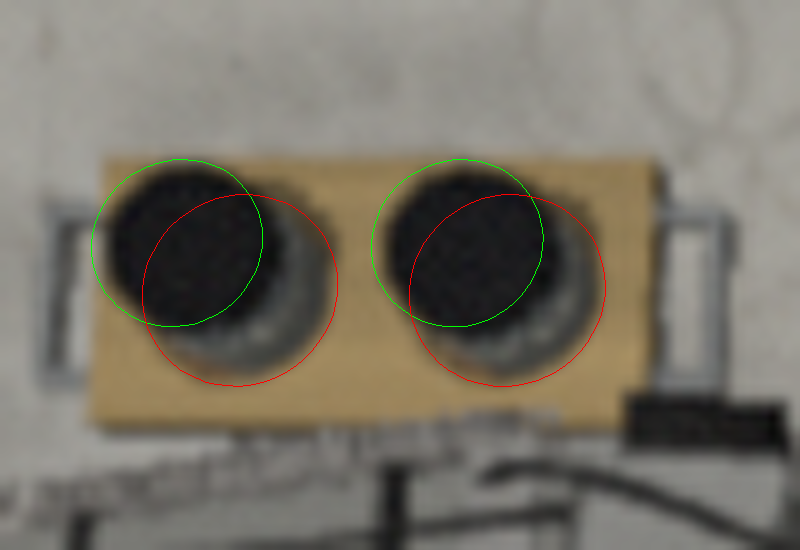

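Both lids show the same small systematic parallax shift (about 1.7 px), their spacing is 82 mm, and both are seated. Next I'll take B with the leaning grasp to the tray.

Run:
```python
from h import *
lean=np.array([-.5,-.85,0])/np.hypot(.5,.85)
o=R.from_rotvec(np.radians(25)*np.cross([0,0,1],lean))*R.from_rotvec(down(np.arctan2(.5,-.85)+np.pi/2+np.pi))
ax=o.as_matrix()[:,2]; rv=o.as_rotvec()
tcp=lambda p,z,back=0:np.r_[p,z]+(.019-back)*ax
TP=[.556,-.143]
robot.goto(tcp(B,.045,.09),rv); T("pre"); robot.movel(tcp(B,.045),v=.12); fingers.grab(); T("grab")
robot.movel(tcp(B,.05),v=.04);robot.movel(tcp(B,.125),v=.2); robot.movel(tcp(TP,.125),v=.15); T("over tray")
robot.movel(tcp(TP,.06),v=.12); robot.hold(.2); f0=fz(4)
for z in (.053,.050,.0485,.0475):
    robot.movel(tcp(TP,z),v=.03); f=robot.get_wrist_force(); print(z,np.round(f-[0,0,f0],1))
    if f[2]-f0>4: print("contact"); break
T("down")
fingers.gripper_open(); robot.movel(tcp(TP,.047,.10),v=.2); T("released")
P=robot.get_tcp_pos()+np.array([-.08,-.12,.1]); robot.movel(P,v=.3); T("clear")
im=imaging.capture("top")[:,:,::-1]; cv2.imwrite("pics/end_top.png",cv2.resize(im[130:270,140:360],None,fx=3.6,fy=3.6,interpolation=cv2.INTER_CUBIC))
im=imaging.capture("scene")[:,:,::-1]; cv2.imwrite("pics/end_scene.png",cv2.resize(im[90:250,180:380],None,fx=3.7,fy=3.7,interpolation=cv2.INTER_CUBIC))
```

```text
pre t=39.93 tcp [ 0.4058 -0.2316  0.1101] open 1.00
grab t=41.26 tcp [ 0.4243 -0.199   0.0286] open 0.57
over tray t=43.21 tcp [ 0.5593 -0.1362  0.1075] open 0.58
0.053 [-0.5  0.2 -0.9]
0.05 [ 0.2 -0.6 -0.7]
0.0485 [ 0.5 -0.3 -0.4]
0.0475 [-0.8  0.7  4.6]
contact
down t=45.37 tcp [ 0.5602 -0.1361  0.0306] open 0.58
released t=46.48 tcp [ 0.5384 -0.1723  0.12  ] open 1.00
clear t=47.21 tcp [ 0.4581 -0.291   0.2186] open 1.00
```

View pics/end_scene.png

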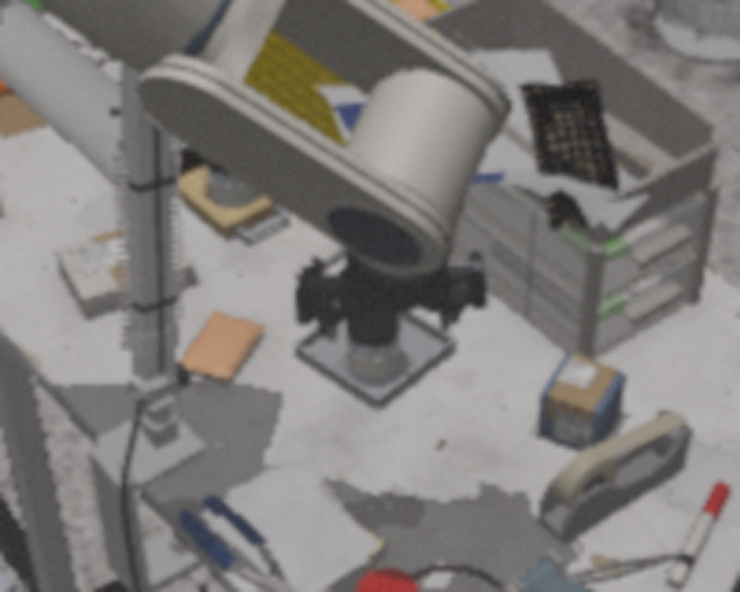

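View pics/end_top.png

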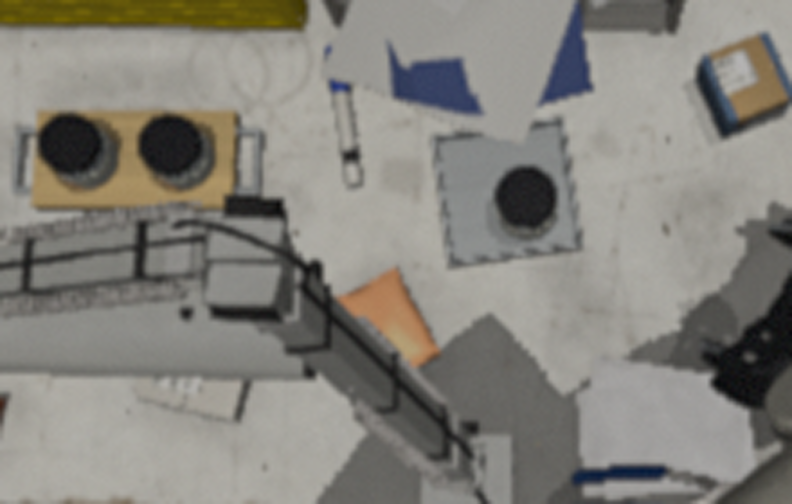

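The top view shows B upright in the tray at crop (527,205) and both steel canisters in the nests at (75,148) and (175,152). The other things are undisturbed and the arm is clear, so I'm handing in.

```bash
python3 -c "
from h import *
robot.hold(.3); print(robot.get_wrist_force(), workorder.job_done())"
```

```text
the job is handed in; nothing more can be done
[-0.19609645 -0.89382427  0.3036304 ] None
```

The job is handed in at about 48 s of the 72 s allowed: after lifting all three, I stood the two steel-hub canisters (about 465 g and 475 g) in the carrier nests and the nylon-hub one (about 190 g) upright in the tray, and the bystanders in the final pictures had not moved.

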